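# Report the lamp that lacks a battery cell

### The arm

A 6-joint arm with a two-finger parallel gripper is mounted at the origin on the work surface. World frame = base frame: x ahead of the robot, y to its left, z up, the work surface at z = 0. Lengths are in m, angles in rad, forces in N, time in s.
With the tool pointing down it reaches from about 0.375 to 0.9 m from the base axis. Payload 3.1 kg.
Tool frame: the origin (TCP) lies on the centre line of the jaws, within the pads' length; the fingertips stand 25 mm ahead of it and the grasp point (between the pads) lies 6 mm ahead of it; z points along the fingers, y is the line along which they close (so a half turn about z gives the same grasp; the last joint's range is limited). The gripper opens to 87 mm and grips with 3 to 60 N. Pads are 19 mm wide; open, the fingers measure 117 mm over their backs; the gripper's body (75 mm by 190 mm) begins 51 mm behind the grasp point.
Start: joints at [-1.327, 0.527, 1.433, -0, 1.181, -0.178], TCP at [0.256, -0.57, 0.248] pointing down, gripper open.
Joint ranges: [-3.08, 3.08], [-0.75, 2.2], [0.22, 2.44], [-1.43, 4.57], [0, 2.65], [-2.85, 2.85]. Speed limits (rad/s): [2.79, 2.79, 3.14, 3.14, 3.14, 3.14].

### API

Orientations are given as a unit quaternion [x, y, z, w].
In Python, from station import env, vision gives the robot as it stands. The module is installed in compiled form; this text tells all that it offers.
- The arm moves only by the shell command python3 -m pendant 'ROWS' [FORCE]. ROWS is JSON, a list of rows, each a list of 5 numbers: the closure, from -1 (fully open) to 1 (shut), then the shift along the tool's x, y, z each as a share of 0.25 m, from -1 to 1, then the turn about the tool's z as a share of pi/4 rad, from -1 to 1. In form: [[claw, dx, dy, dz, turn], ...]. A call has exactly 8 rows; each row shifts and turns the commanded pose from where the row before left it, along the tool's axes as they then stand; what a row does not reach is not made up. A row lasts 1/10 s, in which the tool goes at most 50 mm and 8.59 degrees, less where a joint would pass 70% of its speed; a pose out of reach is approached as far as the arm can. A call with a number of a shift or a turn outside -1 to 1 is refused whole. A call with a gripper value outside its range is refused whole. The fingers move at their own pace and stop on an object; FORCE is the grip in N (left out, the last holds). Time passes only in rows, so rows that do not move let the fingers close, or fill a call up. It gives the time, the measured TCP pose, the force, the opening and the grip force at its end, in the units of the state.
- env.sense(): the state, without advancing time (a new reading comes with each control period).
- vision.capture(name): name is "scene" or "side" or "wrist"; returns a dict with "frame" (384x512x3 uint8, red, green, blue), "vertical_fov" (degrees; the focal length in pixels is half the picture's height over the tangent of half this angle, whatever the lens; pixels are square), "cx", "cy" (the principal point, pixels), "R" (3x3) and "t" (3): a world point X has camera coordinates R X + t; the wrist camera has in their place "T_tool_cam" (4x4, takes a point from camera to tool coordinates, whose origin is the TCP and whose axes are the flange's). Camera axes: x right, y down, z forward; pixel columns grow to the right and rows downward; lengths in m; the calibration is good to about 2 mm. A picture is of the moment at which its call begins: read the wrist's pose just before it. There is no depth.
- env.job_done(): hands the job in; it is judged then, once.
The state is a dict: "t": time; "q": joint angles; "joint_vel": joint speeds; "tau": joint torques, N m; "position": TCP position; "eef_rot": TCP orientation; "ft_force": force on the tool from outside, world axes, zero at the start; "moment": the same for the moment, N m; "gripper_width": finger opening in m; "gripper_force": force on a finger pad.
Only numpy, scipy, OpenCV 4.12 (cv2) and the standard library are available. Lean on these libraries where they do the work, as an engineer would, in place of code of your own. Each camera call takes 0.05 s, during which the arm holds its last target. There are 200 camera calls.

### The job

One of the two open solar lamps has an empty battery bay: report it to the camera overhead by pointing straight down at the middle of that bay, fingertips about two centimetres over the lamp's rim, for two seconds, then in the same way at the middle of the full-length spare cell for two seconds. Then press the black button fully down, let it come up and draw the hand clear. Do not touch, shift or lift any lamp or cell, do not dip down over the other two lamps or the short cell, and leave the screwdriver where it lies.

Things in the scene. Friction and masses are not known exactly. Their poses are not given: they have to be found in the camera images.
- empty_bay (a point): The point to indicate in the first lamp: above the middle of the empty battery bay of lamp_short, level with that lamp's rim (32 mm above the table). The bay is an open black trough 58 x 20 mm, its long side along this point's x axis, its middle 16 mm from the lamp's centre, its rim 17 mm below this point. z is up. The camera takes the pointing while the fingertips are free of everything, at most about 40 mm above the rim and within 20 mm horizontally of this point.
- lamp_short: Open round orange lamp housing (dish), 110 mm across, 32 mm high, standing loose on the table, with two small lugs near its foot that reach 67 mm from the centre along its x axis, and two black battery troughs side by side inside: one holds a green cell, the other (on its +y side) is empty. Origin at the centre of its underside, z up; the troughs lie along x. About 0.16 kg.
- lamp_full: The same orange open housing, 110 mm across and 32 mm high, but with a cell in both troughs: complete, not to be pointed at (keep the fingertips 80 mm or more above the table when passing over it). Origin at the centre of its underside, z up.
- lamp_closed: The same orange housing closed with a round black solar panel of 100 mm on top, 36 mm high in all: not to be pointed at (keep the fingertips 80 mm or more above the table when passing over it). Origin at the centre of its underside, z up.
- spare_long: The full-length spare cell: a green cylinder 14.4 mm thick and 50 mm long with steel ends, lying loose in a small grey tray (foot 74 x 40 mm, walls 12 mm high). Origin at the cell's middle on its axis, 10.2 mm above the table; x along the cell; its top is 17.4 mm above the table. The camera takes the pointing while the fingertips are free of everything, at most about 40 mm above the cell's top and within 20 mm horizontally of its middle.
- spare_short: The half-length spare cell: 14.4 mm thick but only 25 mm long, green, lying loose in an identical grey tray. It does not fit the lamp and is not to be pointed at (keep the fingertips 80 mm or more above the table when passing over it). Origin at its middle on its axis, 10.2 mm above the table; x along the cell.
- confirm_top (a point): Centre of the top of the black round push button (36 mm across) on the fixed grey box, 80 x 80 x 40 mm. z is up; the button is pressed straight down and springs back. This point moves with the button.
- confirm (a joint): Travel of the push button: 0 m up, 0.006 m fully down; it takes about 5 N to push it fully down.
- screwdriver: Screwdriver, 170 mm long, lying loose on the table to the robot's right; leave it there. Origin on its underside, x along the tool.
There are look-alikes about, which are no part of the job. Of the things that look like the part that bears confirm_top, the largest one is meant.

How it is judged:
By the outcome, as a careful person would: the job done as asked, in the order asked, and still so for the second after the job is handed in, with the robot touching nothing.
It also fails if it takes over 51 s, if anything falls off the work surface, if the arm or the gripper's body presses on something with over 40 N, if the wrist force passes 120 N, or if a joint passes its speed limit or range.

## Working session

There is one attempt and no reset: what is moved stays moved. The work goes in short steps, Python scripts to look and compute and a shell command to move; the robot and the scene stay as the last step left them, time stands still between calls to the robot, and variables do not carry over. Pictures are saved under pics/ and viewed, at most 10 in all, crops included, and the job is handed in when it is done.

```bash
mkdir -p pics; python3 - <<'E'
from station import env, vision
import cv2, pickle
s=env.sense(); print(s['t'],s['position'],s['eef_rot'],s['gripper_width'])
d={}
for n in ("scene","side"):
    c=vision.capture(n); d[n]=c
    cv2.imwrite(f"pics/{n}0.png",cv2.resize(c["frame"][:,:,::-1],(800,600),interpolation=cv2.INTER_CUBIC))
    print(n,c["vertical_fov"],c["cx"],c["cy"],c["R"],c["t"])
pickle.dump(d,open("cams.pkl","wb"))
E
```

```text
0.0 [ 0.25573295 -0.56953512  0.2465784 ] [ 9.77837399e-01  2.09362964e-01 -6.02309756e-05 -1.07980392e-03] 0.0871354372812296
scene 56.87086623025144 251.9776109961392 192.78320443961633 [[-0.3449943   0.93858029 -0.00678092]
 [ 0.6945452   0.25042149 -0.67445982]
 [-0.6313366  -0.23739445 -0.73828042]] [ 0.22358727 -0.28021498  1.4181844 ]
side 43.80862853119596 254.71062921594194 192.60412505052724 [[-0.96868085 -0.247093   -0.02454489]
 [-0.09470462  0.45901996 -0.88336386]
 [ 0.22953962 -0.85337314 -0.4680447 ]] [0.49600233 0.15708094 0.97629232]
```

View pics/scene0.png

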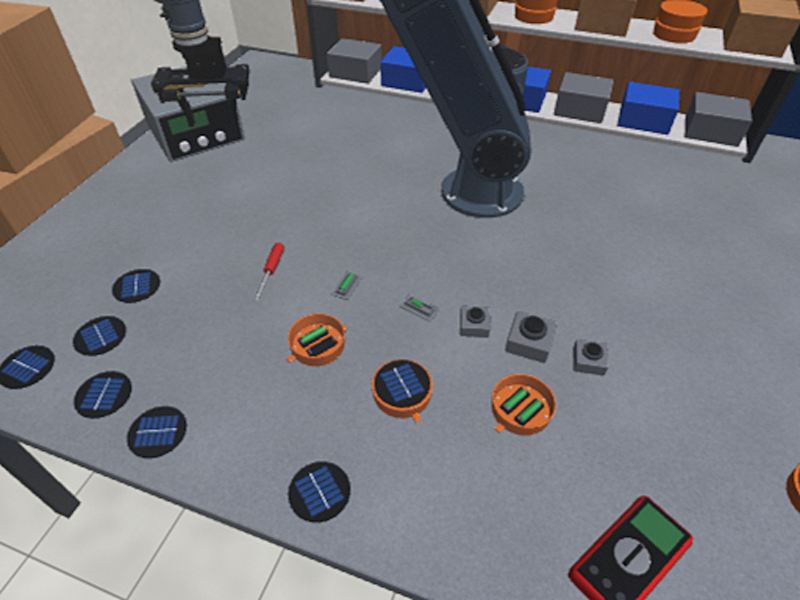

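View pics/side0.png

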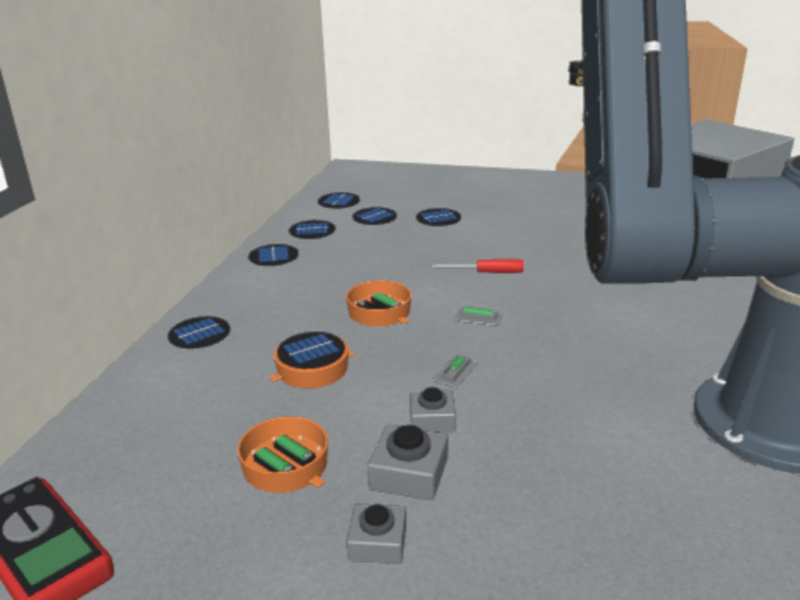

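The scene view shows lamp_short at about (317,340), with its empty trough at (322,346). The long spare is at (347,282), the short spare at (418,304) and the big button at (534,326). In the side view the same things are at (379,302), (478,312), (457,364) and (409,438).

```bash
cat > h.py <<'E'
import numpy as np, cv2
def ray(c,p):
    f=c["frame"].shape[0]/2/np.tan(np.radians(c["vertical_fov"]/2))
    d=np.array([(p[0]-c["cx"])/f,(p[1]-c["cy"])/f,1.])
    R=np.array(c["R"]);return -R.T@np.array(c["t"]),R.T@d
def plane(c,p,z):
    o,d=ray(c,p);return o+d*(z-o[2])/d[2]
def tri(c1,p1,c2,p2):
    o1,d1=ray(c1,p1);o2,d2=ray(c2,p2)
    s=np.linalg.lstsq(np.c_[d1,-d2],o2-o1,rcond=None)[0]
    a,b=o1+s[0]*d1,o2+s[1]*d2
    return (a+b)/2,np.linalg.norm(a-b)
def blobs(c,kind,box=None,amin=15):
    h=cv2.cvtColor(c["frame"],cv2.COLOR_RGB2HSV).astype(int);H,S,V=h[...,0],h[...,1],h[...,2]
    m={"green":(H>45)&(H<85)&(S>120)&(V>50),"black":(V<60),"orange":(H<18)&(S>150)&(V>90)}[kind].astype(np.uint8)
    if box is not None:
        k=np.zeros_like(m);x0,y0,x1,y1=box;k[y0:y1,x0:x1]=1;m&=k
    cs,_=cv2.findContours(m,cv2.RETR_EXTERNAL,cv2.CHAIN_APPROX_NONE);out=[]
    for q in cs:
        mm=cv2.moments(q)
        if mm["m00"]>=amin: out.append((np.round([mm["m10"]/mm["m00"],mm["m01"]/mm["m00"]],1),mm["m00"],cv2.minAreaRect(q)))
    return out
E
python3 - <<'E'
import pickle;from h import *
d=pickle.load(open("cams.pkl","rb"));A,B=d["scene"],d["side"]
def sc(b):return [int(v/1.5625) for v in b]
for nm,k,ba,bb,z in [("long","green",(325,262,370,305),(450,300,505,330),.0102),("short","green",(395,285,440,325),(435,345,480,390),.0102),
  ("button","black",(505,310,560,350),(375,418,445,470),.05),("lampgreen","green",(285,310,350,370),(345,280,415,325),.015),
  ("bay","black",(285,310,350,370),(345,280,415,325),.015),("short orange","orange",(280,305,350,370),(340,275,415,328),.016)]:
    a=blobs(A,k,sc(ba));b=blobs(B,k,sc(bb))
    print(nm)
    for x in a:print("  A",x[0],x[1],np.round(x[2][1],1),plane(A,x[0],z).round(4))
    for x in b:print("  B",x[0],x[1],np.round(x[2][1],1),plane(B,x[0],z).round(4))
    if a and b:
        f=lambda l:max(l,key=lambda x:x[1])[0]
        print("  tri",*[np.round(v,4) for v in tri(A,f(a),B,f(b))])
for n,p,q in [("A",(290,358),(345,327)),]:
    u,v=[plane(A,np.array(t)/1.5625,.006) for t in(p,q)];print("lugs",u,v,(u+v)/2)
E
```

```text
long
  A [221.6 179.9] 24.5 [ 3.1 10.8] [ 0.4204 -0.1923  0.0102]
  B [305.2 198.8] 20.5 [16.2  2.2] [ 0.4273 -0.1994  0.0102]
  tri [ 0.4257 -0.1895  0.0159] 0.0005
short
  B [292.7 231.5] 17.5 [3.5 7.1] [ 0.4309 -0.038   0.0102]
button
  A [341.3 207.6] 88.5 [ 9. 12.] [0.4408 0.207  0.05  ]
  B [261.  279.8] 211.0 [14. 18.] [0.448  0.1989 0.05  ]
  tri [0.4461 0.2068 0.0562] 0.0004
lampgreen
  A [200.2 213.8] 40.5 [ 3.7 14.7] [ 0.5806 -0.1937  0.015 ]
  B [245.6 191.4] 30.0 [11.2  3.6] [ 0.5875 -0.1991  0.015 ]
  tri [ 0.5847 -0.1909  0.02  ] 0.0012
bay
  A [206.1 221.4] 78.5 [ 6.1 18.4] [ 0.6011 -0.1642  0.015 ]
  B [240.  194.5] 36.0 [ 5. 15.] [ 0.5974 -0.1792  0.015 ]
  tri [ 0.5975 -0.1673  0.0171] 0.0101
short orange
  A [202.3 217. ] 902.0 [35.2 32.9] [ 0.5904 -0.1818  0.016 ]
  B [242.3 193.5] 900.5 [28. 40.] [ 0.5924 -0.184   0.016 ]
  tri [ 0.5915 -0.1811  0.0176] 0.0
lugs [ 0.64238971 -0.21323739  0.006     ] [ 0.53595703 -0.14514812  0.006     ] [ 0.58917337 -0.17919275  0.006     ]
```

```bash
python3 -m pendant '[[1,0.145,-0.069,0,0],[1,0.145,-0.069,0,0],[1,0.145,-0.069,0,0],[1,0.145,-0.069,0,0],[1,0.145,-0.069,0,0],[1,0.145,-0.069,0,0],[1,0.145,-0.069,0,0],[1,0,0,0,0]]' 10
cat > go.py <<'E'
import sys;from station import env;import numpy as np
from scipy.spatial.transform import Rotation as R
s=env.sense();t=np.array([float(v) for v in sys.argv[1:4]])
print("t",s["t"],"pos",np.round(s["position"],4),"shift shares (total)",np.round(R.from_quat(s["eef_rot"]).inv().apply(t-s["position"])/.25,3),"w",round(s["gripper_width"],4))
E
python3 go.py 0.599 -0.1675 0.247
```

```text
t: 0.9
position: [0.4401, -0.3517, 0.2471]
eef_rot: [0.977, 0.212, 0.0, -0.001]
ft_force: [0.6, 0.3, -0.1]
gripper_width: 0.031
gripper_force: 0.0
t 0.9 pos [ 0.4401 -0.3517  0.2471] shift shares (total) [ 0.884 -0.407  0.003] w 0.031
```

```bash
python3 -m pendant '[[1,0.147,-0.068,0,0],[1,0.147,-0.068,0,0],[1,0.147,-0.068,0,0],[1,0.147,-0.068,0,0],[1,0.147,-0.068,0,0],[1,0.147,-0.068,0,0],[1,0,0,0,0],[1,0,0,0,0]]'
python3 go.py 0.599 -0.1675 0.077
python3 - <<'E'
from station import env, vision
import cv2,pickle;from h import *
from scipy.spatial.transform import Rotation as Ro
s=env.sense();c=vision.capture("wrist")
T=np.eye(4);T[:3,:3]=Ro.from_quat(s["eef_rot"]).as_matrix();T[:3,3]=s["position"]
W=np.linalg.inv(T@np.array(c["T_tool_cam"]));c["R"],c["t"]=W[:3,:3],W[:3,3]
pickle.dump(c,open("w1.pkl","wb"))
cv2.imwrite("pics/w1.png",c["frame"][:,:,::-1])
for k in("green","orange","black"):
    for x in blobs(c,k,amin=150):print(k,x[0],x[1],np.round(x[2][1]),plane(c,x[0],.015).round(4))
E
```

```text
t: 1.7
position: [0.5972, -0.1727, 0.247]
eef_rot: [0.978, 0.21, -0.001, 0.0]
ft_force: [-0.7, -0.1, 0.3]
gripper_width: 0.0008
gripper_force: 0.0
t 1.7 pos [ 0.5972 -0.1727  0.247 ] shift shares (total) [ 0.016 -0.016  0.68 ] w 0.0008
orange [260.4 171.7] 6964.0 [95. 93.] [ 0.5907 -0.1813  0.015 ]
black [180.7 372.5] 7359.5 [355.  25.] [ 0.2793 -0.1989  0.015 ]
black [253.3 339.2] 16499.0 [ 76. 511.] [ 0.3729 -0.2697  0.015 ]
black [184.9 247.9] 493.5 [95. 10.] [ 0.4626 -0.1353  0.015 ]
```

View pics/w1.png

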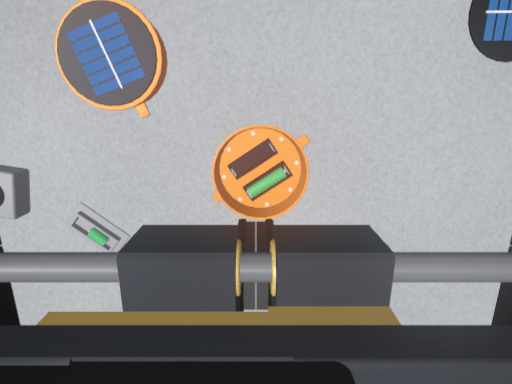

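The wrist view shows lamp_short at (260,172), with its empty bay at (253,159) and the green cell at (268,181). The lug on the short cell's side and the other lamps stand well clear.

```bash
python3 -c "
import pickle;from h import *
c=pickle.load(open('w1.pkl','rb'));print(plane(c,(253,159),.012),plane(c,(268,181),.018))"
python3 -m pendant '[[1,0.008,-0.008,0.1,0],[1,0.008,-0.008,0.1,0],[1,0,0,0.1,0],[1,0,0,0.1,0],[1,0,0,0.1,0],[1,0,0,0.1,0],[1,0,0,0.07,0],[1,0,0,0,0]]'; python3 go.py 0.599 -0.1675 0.077
```

```text
[ 0.60038016 -0.16738563  0.012     ] [ 0.58474287 -0.19373313  0.018     ]
t: 2.55
position: [0.5964, -0.1686, 0.0774]
eef_rot: [0.978, 0.208, -0.003, -0.002]
ft_force: [-0.5, 0.7, -0.1]
gripper_width: 0.0003
gripper_force: 0.0
t 2.55 pos [ 0.5964 -0.1686  0.0774] shift shares (total) [0.011 0.    0.002] w 0.0003
```

Fingertips are 20 mm over the rim and 3 mm off the bay's middle. Hold for more than 2 s, then rise.

```bash
Z='[[1,0,0,0,0],[1,0,0,0,0],[1,0,0,0,0],[1,0,0,0,0],[1,0,0,0,0],[1,0,0,0,0],[1,0,0,0,0],[1,0,0,0,0]]'
python3 -m pendant '[[1,0.01,0,0,0],[1,0,0,0,0],[1,0,0,0,0],[1,0,0,0,0],[1,0,0,0,0],[1,0,0,0,0],[1,0,0,0,0],[1,0,0,0,0]]' >/dev/null
python3 -m pendant '[[1,0,0,0,0],[1,0,0,0,0],[1,0,0,0,0],[1,0,0,0,0],[1,0,0,0,0],[1,0,0,0,0],[1,0,0,0,0],[1,0,0,0,0]]' >/dev/null
python3 -m pendant '[[1,0,0,0,0],[1,0,0,0,0],[1,0,0,0,0],[1,0,0,0,0],[1,0,0,0,0],[1,0,0,0,0],[1,0,0,0,0],[1,0,0,0,0]]'
python3 go.py 0.600 -0.1675 0.077
python3 -m pendant '[[1,0,0,-0.1,0],[1,0,0,-0.1,0],[1,0,0,-0.1,0],[1,0,0,-0.1,0],[1,0,0,-0.1,0],[1,0,0,0,0],[1,0,0,0,0],[1,0,0,0,0]]'
python3 go.py 0.4245 -0.1905 0.200
```

```text
t: 4.95
position: [0.6017, -0.1665, 0.0801]
eef_rot: [0.978, 0.209, 0.0, -0.0]
ft_force: [-0.2, -1.3, -0.1]
gripper_width: 0.0005
gripper_force: 0.0
t 4.95 pos [ 0.6017 -0.1665  0.0801] shift shares (total) [-0.008  0.001  0.012] w 0.0005
t: 5.75
position: [0.6008, -0.1661, 0.2038]
eef_rot: [0.978, 0.209, -0.001, -0.001]
ft_force: [0.0, 0.7, 0.2]
gripper_width: 0.0002
gripper_force: 0.0
t 5.75 pos [ 0.6008 -0.1661  0.2038] shift shares (total) [-0.683 -0.2    0.017] w 0.0002
```

```bash
python3 -m pendant '[[1,-0.12,-0.034,0,0],[1,-0.12,-0.034,0,0],[1,-0.12,-0.034,0,0],[1,-0.12,-0.034,0,0],[1,-0.12,-0.034,0,0],[1,-0.08,-0.03,0,0],[1,0,0,0,0],[1,0,0,0,0]]'
python3 go.py 0.4245 -0.1905 0.063
```

```text
t: 6.55
position: [0.4262, -0.1906, 0.2045]
eef_rot: [0.978, 0.209, -0.0, -0.0]
ft_force: [0.1, 0.2, 0.7]
gripper_width: 0.0007
gripper_force: 0.0
t 6.55 pos [ 0.4262 -0.1906  0.2045] shift shares (total) [-0.006 -0.003  0.566] w 0.0007
```

```bash
python3 -m pendant '[[1,0,0,0.1,0],[1,0,0,0.1,0],[1,0,0,0.1,0],[1,0,0,0.1,0],[1,0,0,0.1,0],[1,0,0,0.05,0],[1,0,0,0,0],[1,0,0,0,0]]'
python3 go.py 0.4245 -0.1905 0.063
python3 - <<'E'
from station import vision
import cv2
a,b=[vision.capture(n)["frame"][:,:,::-1] for n in("scene","side")]
f=lambda i,x,y:cv2.resize(i[y-45:y+45,x-60:x+60],(400,300),interpolation=cv2.INTER_CUBIC)
cv2.imwrite("pics/p2.png",cv2.hconcat([f(a,222,180),f(b,305,199)]))
E
```

```text
t: 7.35
position: [0.4271, -0.1906, 0.0671]
eef_rot: [0.978, 0.21, 0.0, 0.0]
ft_force: [0.9, -0.1, 0.4]
gripper_width: 0.0002
gripper_force: 0.0
t 7.35 pos [ 0.4271 -0.1906  0.0671] shift shares (total) [-0.009 -0.004  0.016] w 0.0002
```

View pics/p2.png

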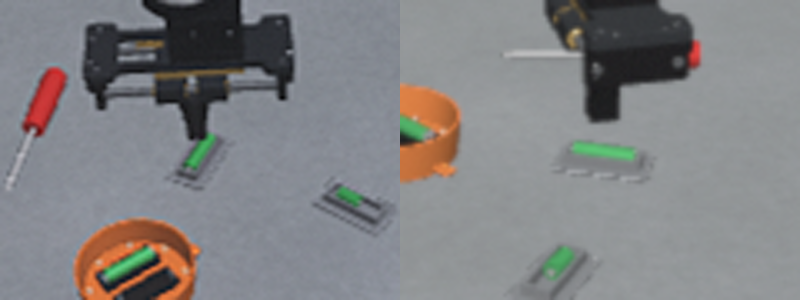

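The fingertips stand just above the long cell (left crop tip at (198,137), right crop tip at (602,120) above the cell at (603,151)) and touch nothing. Hold.

```bash
python3 -m pendant '[[1,-0.007,0,0.01,0],[1,0,0,0,0],[1,0,0,0,0],[1,0,0,0,0],[1,0,0,0,0],[1,0,0,0,0],[1,0,0,0,0],[1,0,0,0,0]]' >/dev/null
python3 -m pendant '[[1,0,0,0,0],[1,0,0,0,0],[1,0,0,0,0],[1,0,0,0,0],[1,0,0,0,0],[1,0,0,0,0],[1,0,0,0,0],[1,0,0,0,0]]' >/dev/null
python3 -m pendant '[[1,0,0,0,0],[1,0,0,0,0],[1,0,0,0,0],[1,0,0,0,0],[1,0,0,0,0],[1,0,0,0,0],[1,0,0,0,0],[1,0,0,0,0]]'
python3 -m pendant '[[1,0,0,-0.1,0],[1,0,0,-0.1,0],[1,0,0,-0.1,0],[1,0,0,-0.1,0],[1,0,0,-0.1,0],[1,0,0,0,0],[1,0,0,0,0],[1,0,0,0,0]]'
python3 go.py 0.445 0.206 0.18
```

```text
t: 9.85
position: [0.4245, -0.1912, 0.0651]
eef_rot: [0.978, 0.209, 0.0, 0.0]
ft_force: [0.2, -1.0, -0.3]
gripper_width: 0.0006
gripper_force: 0.0
t: 10.65
position: [0.4238, -0.1907, 0.1891]
eef_rot: [0.978, 0.209, -0.001, -0.001]
ft_force: [-0.3, 0.0, -0.3]
gripper_width: 0.0004
gripper_force: 0.0
t 10.65 pos [ 0.4238 -0.1907  0.1891] shift shares (total) [ 0.727 -1.413  0.039] w 0.0004
```

```bash
python3 -m pendant '[[1,0.06,-0.118,0,0],[1,0.06,-0.118,0,0],[1,0.06,-0.118,0,0],[1,0.06,-0.118,0,0],[1,0.06,-0.118,0,0],[1,0.06,-0.118,0,0],[1,0.06,-0.118,0,0],[1,0.06,-0.118,0,0]]' >/dev/null
python3 -m pendant '[[1,0.06,-0.118,0,0],[1,0.06,-0.118,0,0],[1,0.06,-0.118,0,0],[1,0.06,-0.118,0,0],[1,0,0,0,0],[1,0,0,0.06,0],[1,0,0,0.06,0],[1,0,0,0,0]]'
python3 go.py 0.445 0.206 0.09
python3 - <<'E'
from station import vision
import cv2
a,b=[vision.capture(n)["frame"][:,:,::-1] for n in("scene","side")]
f=lambda i,x,y:cv2.resize(i[y-45:y+45,x-60:x+60],(400,300),interpolation=cv2.INTER_CUBIC)
cv2.imwrite("pics/p3.png",cv2.hconcat([f(a,341,195),f(b,261,265)]))
E
```

```text
t: 12.25
position: [0.4417, 0.2044, 0.1576]
eef_rot: [0.978, 0.209, -0.003, 0.0]
ft_force: [0.3, 0.4, -0.0]
gripper_width: 0.0005
gripper_force: 0.0
t 12.25 pos [0.4417 0.2044 0.1576] shift shares (total) [0.017 0.    0.27 ] w 0.0005
```

View pics/p3.png

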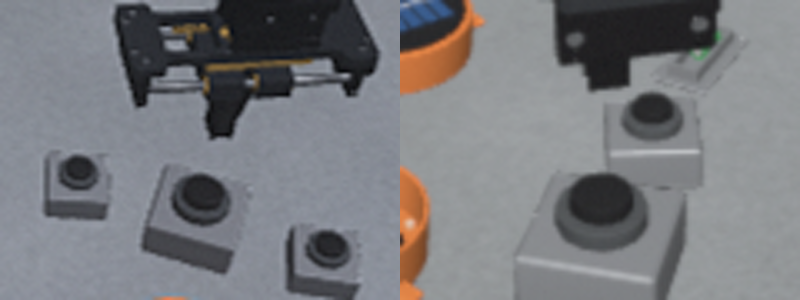

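The big button is unobstructed, with its cap centre at (203,190) in the left crop and (602,196) in the right. The closed tips are above it.

```bash
python3 -c "
import pickle;from h import *
d=pickle.load(open('cams.pkl','rb'));a,b=(341-60+203*.3,150+190*.3),(201+202*.3,220+196*.3)
print(tri(d['scene'],a,d['side'],b),plane(d['scene'],a,.055),plane(d['side'],b,.055))"
python3 -m pendant '[[1,0.008,0,0.06,0],[1,0.007,0,0.06,0],[1,0,0,0.06,0],[1,0,0,0.04,0],[1,0,0,0,0],[1,0,0,0,0],[1,0,0,0,0],[1,0,0,0,0]]'
python3 go.py 0.445 0.206 0.08
```

```text
(array([0.44509218, 0.20770603, 0.05892661]), np.float64(0.0014617854686938391)) [0.44234943 0.20818622 0.055     ] [0.44601569 0.20195094 0.055     ]
t: 13.15
position: [0.4477, 0.2071, 0.1057]
eef_rot: [0.978, 0.209, 0.001, -0.0]
ft_force: [-0.6, 0.2, 0.2]
gripper_width: 0.0005
gripper_force: 0.0
t 13.15 pos [0.4477 0.2071 0.1057] shift shares (total) [-0.012 -0.     0.103] w 0.0005
```

```bash
python3 -m pendant '[[1,-0.01,0,0.02,0],[1,0,0,0.02,0],[1,0,0,0.02,0],[1,0,0,0.01,0],[1,0,0,0.01,0],[1,0,0,0,0],[1,0,0,0,0],[1,0,0,0,0]]'
python3 -m pendant '[[1,0,0,0.008,0],[1,0,0,0.008,0],[1,0,0,0,0],[1,0,0,0,0],[1,0,0,0,0],[1,0,0,0,0],[1,0,0,0,0],[1,0,0,0,0]]'
```

```text
t: 13.95
position: [0.4446, 0.2059, 0.0852]
eef_rot: [0.978, 0.209, -0.0, 0.0]
ft_force: [-1.4, 0.2, 1.9]
gripper_width: 0.0006
gripper_force: 1.3
t: 14.75
position: [0.4447, 0.206, 0.0814]
eef_rot: [0.978, 0.209, -0.0, 0.0]
ft_force: [-2.7, -1.8, 7.0]
gripper_width: 0.0007
gripper_force: 3.6
```

```bash
python3 -m pendant '[[1,0,0,0.004,0],[1,0,0,0.004,0],[1,0,0,0,0],[1,0,0,0,0],[1,0,0,0,0],[1,0,0,0,0],[1,0,0,0,0],[1,0,0,0,0]]'
```

```text
t: 15.55
position: [0.4447, 0.206, 0.0811]
eef_rot: [0.978, 0.209, 0.0, 0.0]
ft_force: [-5.2, -1.5, 22.2]
gripper_width: 0.0007
gripper_force: 11.3
```

The force rose from 7 to 22 N with almost no further travel, so the button is on its stop. Release and draw clear.

```bash
python3 -m pendant '[[1,0,0,-0.02,0],[1,0,0,-0.03,0],[1,0,0,-0.06,0],[1,0,0,-0.1,0],[1,0,0,-0.1,0],[1,0,0,-0.1,0],[1,0,0,-0.1,0],[1,0,0,0,0]]'
python3 -m pendant '[[1,0,0,0,0],[1,0,0,0,0],[1,0,0,0,0],[1,0,0,0,0],[1,0,0,0,0],[1,0,0,0,0],[1,0,0,0,0],[1,0,0,0,0]]'
python3 - <<'E'
from station import vision
import cv2
cv2.imwrite("pics/end.png",vision.capture("scene")["frame"][:,:,::-1])
E
```

```text
t: 16.35
position: [0.4478, 0.2067, 0.2095]
eef_rot: [0.978, 0.209, 0.004, -0.0]
ft_force: [0.9, -0.5, -0.5]
gripper_width: 0.0003
gripper_force: 0.0
t: 17.15
position: [0.4449, 0.206, 0.2065]
eef_rot: [0.978, 0.209, -0.0, -0.0]
ft_force: [-1.2, 0.6, 0.7]
gripper_width: 0.0006
gripper_force: 0.0
```

View pics/end.png

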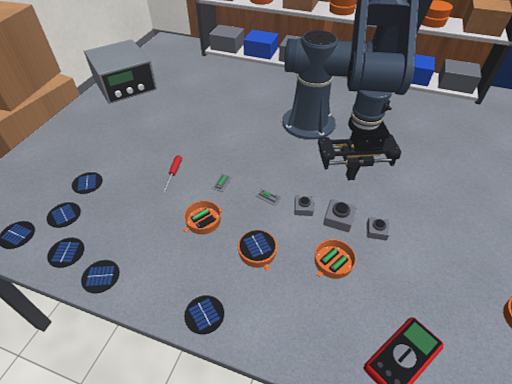

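Everything is where it was: lamp_short at (203,217), trays at (222,182) and (268,197), screwdriver at (174,172). The button at (342,208) is up again and the hand is clear.

```bash
python3 -c "
from station import env;print(env.job_done())"
```

```text
the job is handed in; nothing more can be done
None
```

I pointed at the empty bay and then at the long spare cell for over two seconds each, pressed the button to its stop and let it come up, drew the hand clear and handed the job in at about 17 s; the last picture shows nothing shifted.

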